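# Load a flanged bush under the hold-down plate

### The arm

A 6-joint arm with a two-finger parallel gripper is mounted at the origin on the work surface. World frame = base frame: x ahead of the robot, y to its left, z up, the work surface at z = 0. Lengths are in mm, angles in degrees, forces in N, time in s.
With the tool pointing down it reaches from about 400 to 825 mm from the base axis. Payload 7 kg.
Tool frame: the origin (TCP) lies on the mounting face of the last link; the fingertips stand 178 mm ahead of it and the grasp point (between the pads) lies 159 mm ahead of it; z points along the fingers, y is the line along which they close (so a half turn about z gives the same grasp; the last joint's range is limited). The gripper opens to 88 mm and grips with 3 to 60 N. Pads are 19 mm wide; open, the fingers measure 130 mm over their backs; the gripper's body (78 mm by 193 mm) begins 47 mm behind the grasp point.
Start: joints at [80.277, 20.546, 0.682, 0, -70.136, -16.507], TCP at [298.338, 605.467, 404.661] pointing down, gripper open.
Joint ranges: [-176.03, 176.03], [-82.01, 121.73], [-58.28, 71.71], [-173.87, 95.51], [-174.79, -0.11], [-173.66, 173.66]. Speed limits (degrees/s): [136.94, 136.94, 172.46, 180, 180, 180].

### API

Orientations are given as a 3x3 rotation matrix whose columns are the frame's x, y, z axes.
In Python, from cell import bot gives the robot as it stands. The module is installed in compiled form; this text tells all that it offers.
- The arm moves only by the tool send_rows, never from a script. Its argument "rows" is a list of rows, each an object of numbers: "x", "y", "z": the shift along the tool's x, y, z in mm; "roll": the turn about the tool's z in rad. In form: [{"x": .., "y": .., "z": .., "roll": ..}, ...]. A call has 1 to 20 rows; each row shifts and turns the commanded pose from where the row before left it, along the tool's axes as they then stand; what a row does not reach is not made up. A row lasts 1/10 s, in which the tool goes at most 50 mm and 8.59 degrees, less where a joint would pass 70% of its speed; a pose out of reach is approached as far as the arm can. A call is refused whole if a number of a shift passes 50 or a number of a turn 0.15, either way. A call with a gripper value outside its range is refused whole. "gripper" is the opening in per cent of the stroke, from 0 (shut) to 100 (fully open), set as the call begins (left out, the last holds). The fingers move at their own pace and stop on an object; "grip_force" is the grip in N (left out, the last holds). Time passes only in rows, so rows that do not move let the fingers close. It gives the time, the measured TCP pose, the force, the opening and the grip force at its end, in the units of the state.
- bot.sense(): the state, without advancing time (a new reading comes with each control period).
- bot.grab_frame(name): name is "scene" or "side" or "wrist"; returns the picture (400x640x3 uint8, red, green, blue); there is no depth.
- bot.camera_model(name): a dict with "K" (3x3 intrinsics, pixels), "R" (3x3) and "t" (3): a world point X has camera coordinates R X + t. Camera axes: x right, y down, z forward; pixel columns grow to the right and rows downward; lengths in mm; the calibration is good to about 2 mm. A picture is of the moment at which its call begins: read the wrist's pose just before it. camera_model takes no time and is no camera call; for the wrist camera it gives the pose at the moment of the call.
- bot.hand_in(): hands the job in; it is judged then, once.
The state is a dict: "clock": time; "q": joint angles; "qd": joint speeds; "joint_efforts": joint torques, N m; "ee_pos": TCP position; "tool_rot": TCP orientation; "wrist_force": force on the tool from outside, world axes, zero at the start; "wrist_torque": the same for the moment, N m; "width": finger opening in mm; "grasp_force": force on a finger pad.
Only numpy, scipy, OpenCV 4.12 (cv2) and the standard library are available. Lean on these libraries where they do the work, as an engineer would, in place of code of your own. Each camera call takes 0.05 s, during which the arm holds its last target. There are 200 camera calls.

### The job

Take the slim flanged bush from the turned steel parts standing on the bench and slide it, upright and flange down, through the open mouth of the hold-down fixture, so that its flange sits under the slotted plate and its barrel is fully home against the closed end of the slot. Leave it standing there on the fixture's base. Leave the plain sleeve and the fat flanged bush standing where they are.

Things in the scene. Friction and masses are not known exactly. Their poses are not given: they have to be found in the camera images.
- bush_center (a point): Slim flanged bush, plain turned steel, 0.55 kg, upright on the bench, flange down: barrel 38 mm diameter, 110 mm tall overall, round flange 76 mm diameter and 10 mm thick at its foot. Point: on its axis half-way up, 55 mm above its foot; z up. Grip the upper half of the barrel from above (say 25 mm above this point) to keep the fingers over the slotted plate. The three turned parts trade places.
- home (a point): Fixed fixture: point on its 8 mm base plate where the bush axis stands when home. x points from mouth into slot, z up. Base 160 mm wide, x -140 to 65 mm, bare in front. Slotted steel plate: underside 22, top 32 mm over base (bolts +6). Slot 54 mm wide, rounded end touches the barrel at home; straight from x -45 mm, mouth flared before that to about 100 mm at x -78. Room under plate 116 mm wide.
- sleeve_center (a point): Bystander: plain steel sleeve without flange, 38 mm in diameter and 110 mm tall, upright on the bench; the point is on its axis half-way up. Leave standing.
- fat_bush_center (a point): Bystander: the fat flanged bush, barrel 60 mm in diameter (too wide for the slot), flange 96 mm in diameter and 10 mm thick, 110 mm tall, upright on the bench; the point is on its axis half-way up. Leave standing.
Things that resemble listed ones, but are neither listed nor needed, are in the scene too. What is shaped like the part that bears sleeve_center but black is not meant.

How it is judged:
By the outcome, as a careful person would: the job done as asked, in the order asked, and still so for the second after the job is handed in, with the robot touching nothing.
It also fails if it takes over 38 s, if anything falls off the work surface, if the arm or the gripper's body presses on something with over 40 N, if the wrist force passes 120 N, or if a joint passes its speed limit or range.

## Working session

There is one attempt and no reset: what is moved stays moved. The work goes in short steps, Python scripts to look and compute and a tool call to move; the robot and the scene stay as the last step left them, time stands still between calls to the robot, and variables do not carry over. Pictures are saved under pics/ and viewed, at most 10 in all, crops included, and the job is handed in when it is done.

Besides the shell and the picture viewer there is one more tool, called after "Call:" by a JSON object that holds its "method" and its "body", one argument or row to a line. send_rows: Moves the arm, as the interface text tells. Its arguments: {"type":"object","properties":{"rows":{"type":"array"},"gripper":{"type":"number"},"grip_force":{"type":"number"}},"required":["rows"]}

```bash
mkdir -p pics
python3 - <<'E'
from cell import bot
import cv2
for n in("scene","side"):
    cv2.imwrite(f"pics/{n}0.png",bot.grab_frame(n)[:,:,::-1])
    c=bot.camera_model(n);print(n,c["K"].tolist() if hasattr(c["K"],'tolist') else c["K"],c["R"],c["t"])
s=bot.sense();print(s["tool_rot"],s["ee_pos"],s["clock"])
E
```

```text
scene [[447.4242728817226, 0.0, 323.9749505374735], [0.0, 447.4242728817226, 202.25872231867748], [0.0, 0.0, 1.0]] [[ 0.55111206  0.83442805 -0.00230684]
 [ 0.53870838 -0.35790754 -0.76268963]
 [-0.63723526  0.41908474 -0.64676055]] [-370.33455905 -238.32174174 1337.97598485]
side [[403.2431966548873, 0.0, 323.4276328421557], [0.0, 403.2431966548873, 197.0360098582105], [0.0, 0.0, 1.0]] [[-0.97883463 -0.2046345   0.00273664]
 [-0.12299024  0.57750994 -0.80706609]
 [ 0.16357313 -0.79032081 -0.59045478]] [551.32675655  98.16079353 836.59532882]
[[ 8.96976243e-01 -4.42078442e-01 -5.19852669e-04]
 [-4.42078718e-01 -8.96975136e-01 -1.41873704e-03]
 [ 1.60898140e-04  1.50238922e-03 -9.99998858e-01]] [298.26386858 605.36248949 403.79256473] 0.1
```

View pics/scene0.png

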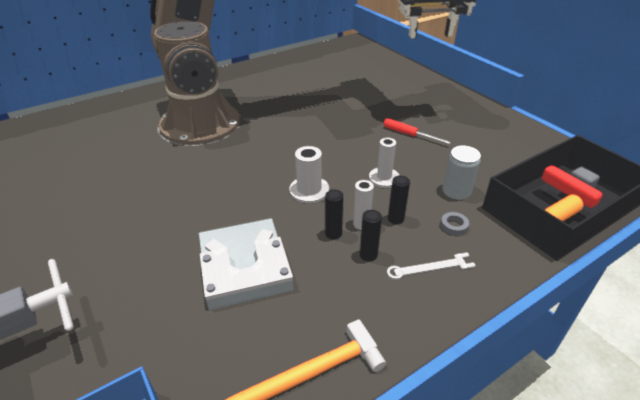

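View pics/side0.png

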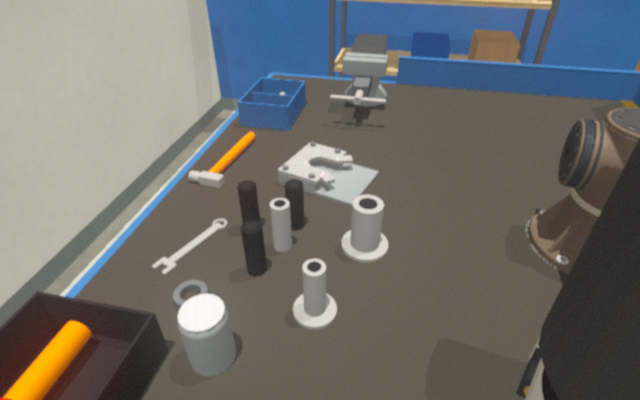

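The upright candidates in the scene picture are:
- Fat flanged bush at (308,175).
- Slim flanged bush at (386,160), which is (315,290) in the side picture.
- Plain sleeve at (363,205).
- Three black sleeves at (334,215), (370,235) and (398,200).

The one at (386,160) fits, because it has a flange and a thin barrel. The fixture is at scene (244,262), with its bare base and mouth toward the robot. I'll enlarge the bush and fixture to confirm.

Run:
```python
import cv2,numpy as np
a=cv2.imread("pics/scene0.png");b=cv2.imread("pics/side0.png")
def crop(im,x,y,w,s):
    h=int(w*.75);c=cv2.resize(im[y:y+h,x:x+w],(400,300),interpolation=cv2.INTER_CUBIC)
    k=400/w
    for u in range((x//s+1)*s,x+w,s):
        X=int((u+.5-x)*k);cv2.line(c,(X,0),(X,6),(0,255,255));cv2.putText(c,str(u),(X-10,17),0,.35,(0,255,255))
    for v in range((y//s+1)*s,y+h,s):
        Y=int((v+.5-y)*k);cv2.line(c,(0,Y),(6,Y),(0,255,255));cv2.putText(c,str(v),(8,Y+4),0,.35,(0,255,255))
    return c
m=np.vstack([np.hstack([crop(a,345,128,80,10),crop(b,265,250,100,10)]),np.hstack([crop(a,185,212,120,10),crop(b,270,130,120,10)])])
cv2.imwrite("pics/m.png",m)
```

```text
(no output)
```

View pics/m.png

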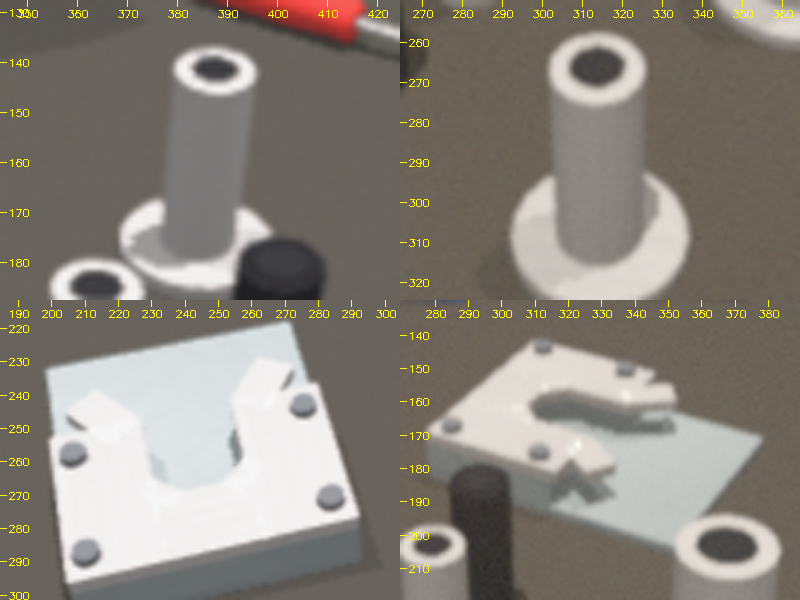

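The crops confirm it: the slim flanged bush has its top centre at scene (387.5,141.7) and side (313.7,266.5). The fixture's base and plate corners are also clear in both views, so I'll fit its pose from those.

```bash
cat > h.py <<'E'
from cell import bot
import numpy as np
from scipy.optimize import least_squares
C={n:bot.camera_model(n) for n in("scene","side")}
def proj(c,X):
    p=(np.asarray(c["R"])@np.atleast_2d(X).T).T+np.asarray(c["t"]);p=p@np.asarray(c["K"]).T;return p[:,:2]/p[:,2:]
def ray(c,uv,z):
    R=np.asarray(c["R"]);d=R.T@np.linalg.inv(c["K"])@[*uv,1];o=-R.T@np.asarray(c["t"]);return o+d*(z-o[2])/d[2]
E
python3 - <<'E'
from h import *
for n,uv in(("scene",(387.5,141.7)),("side",(313.7,266.5))):print(n,ray(C[n],uv,110))
print("fat",ray(C["scene"],(308.5,154),110),"sleeve",ray(C["scene"],(363.5,185),110),"jar",ray(C["scene"],(464,156),100))
for n,uv in(("scene",(334,194)),("scene",(371,215)),("scene",(400,181))):print("blk",ray(C[n],uv,110))
S=dict(scene=[(198.6,232.8),(271.5,217.8),(204.9,296.4),(291.9,276.6)],side=[(378.4,170.9),(352.9,204.5),(309.4,141.5),(277.9,168.5)])
Z=[8,8,40,40]
for n in S:
    for uv,z in zip(S[n],Z):print(n,ray(C[n],uv,z))
M=np.array([(-140,-80,8),(-140,80,8),(65,-80,40),(65,80,40)],float)
def W(p):
    c,s=np.cos(p[2]),np.sin(p[2]);return np.c_[p[0]+c*M[:,0]-s*M[:,1],p[1]+s*M[:,0]+c*M[:,1],M[:,2]]
for use in(["scene"],["side"],["scene","side"]):
    f=lambda p:np.concatenate([(proj(C[n],W(p))-S[n]).ravel() for n in use])
    r=least_squares(f,[600,-100,0],x_scale=[1,1,.01]);print(use,r.x,np.degrees(r.x[2]),r.fun.round(1))
s=bot.sense();print(s["ee_pos"])
E
```

```text
scene [519.63856421 280.10321333 110.        ]
side [519.93650261 283.24726729 110.        ]
fat [460.16499283  98.13873273 110.        ] sleeve [619.97520077 132.83460662 110.        ] jar [651.72365351 398.01110111 100.        ]
blk [610.45937246  65.24000041 110.        ]
blk [702.07096412  88.30406474 110.        ]
blk [651.47551455 204.74988674 110.        ]
scene [ 455.54435638 -181.57115329    8.        ]
scene [500.15363245 -27.41358495   8.        ]
scene [ 650.77591562 -240.02550736   40.        ]
scene [697.01746489 -87.83273526  40.        ]
side [ 454.82659721 -179.56866817    8.        ]
side [498.48521573 -22.77897909   8.        ]
side [ 652.85046345 -239.52576328   40.        ]
side [696.63515346 -87.7983727   40.        ]
['scene'] [ 6.11727678e+02 -1.45051731e+02 -2.92970184e-01] -16.785955083141083 [-0.  -0.3 -0.1  0.3 -0.2  0.1  0.3 -0.1]
['side'] [ 6.11312273e+02 -1.42518832e+02 -2.86589881e-01] -16.420390638771384 [ 0.2 -0.  -0.3 -0.9  0.5  0.4 -0.3  0.8]
['scene', 'side'] [ 6.11572581e+02 -1.44627326e+02 -2.91253614e-01] -16.687602854456408 [ 0.  -0.4 -0.1  0.1  0.1  0.   0.5 -0.3  0.2 -0.3 -0.5 -1.4  0.7  0.
 -0.2  0.2]
[298.26386858 605.36248949 403.79256473]
```

Both views agree to within 3 mm. The bush is at (520,281.5) and home is at (611.6,-144.5), with the slot direction at -16.7°. After a roll of -0.166 rad, tool x runs along the slot. Next I'll move above the bush.

Call:
{"method": "send_rows", "body": {
  "rows": [
    {"x":0,"y":0,"z":0,"roll":-0.083},
    {"x":0,"y":0,"z":0,"roll":-0.083},
    {"x":15,"y":12,"z":0,"roll":0},
    {"x":30,"y":24,"z":0,"roll":0},
    {"x":35,"y":28,"z":0,"roll":0},
    {"x":35,"y":28,"z":0,"roll":0},
    {"x":35,"y":28,"z":0,"roll":0},
    {"x":35,"y":28,"z":0,"roll":0},
    {"x":35,"y":28,"z":0,"roll":0},
    {"x":35,"y":28,"z":0,"roll":0},
    {"x":30,"y":25,"z":0,"roll":0},
    {"x":20,"y":18,"z":0,"roll":0},
    {"x":0,"y":0,"z":0,"roll":0},
    {"x":0,"y":0,"z":0,"roll":0},
    {"x":0,"y":0,"z":0,"roll":0}
  ],
  "gripper": 100
}}

```text
clock: 1.6
ee_pos: [519.1, 281.3, 404.5]
tool_rot: [[0.958, -0.288, -0.0], [-0.288, -0.958, -0.0], [-0.0, 0.0, -1.0]]
wrist_force: [-0.0, 0.7, 0.0]
width: 87.7
grasp_force: 0.0
```

```bash
cat >> h.py <<'E'
def go(x,y,z):
    s=bot.sense();T=np.asarray(s["tool_rot"]);p=np.asarray(s["ee_pos"]);print("t",s["clock"],"p",p.round(1),"tool d",(T.T@(np.array([x,y,z])-p)).round(1),"yaw",np.degrees(np.arctan2(T[1,0],T[0,0])).round(2),"F",np.round(s["wrist_force"],1),"w",s["width"],s["grasp_force"],"q6",s["q"][5])
E
python3 - <<'E'
from h import *
import cv2
go(520,281.5,239)
c=bot.camera_model("wrist");cv2.imwrite("pics/w1.png",bot.grab_frame("wrist")[:,:,::-1])
print(proj(c,[[520,281.5,110],[520,281.5,10]]))
E
```

```text
t 1.6 p [519.1 281.3 404.5] tool d [  0.8  -0.5 165.5] yaw -16.74 F [-0.   0.7  0. ] w 87.67339433536662 0.0 q6 25.860965463407528
[[321.65804887 192.50257499]
 [321.64611932 167.0425559 ]]
```

View pics/w1.png

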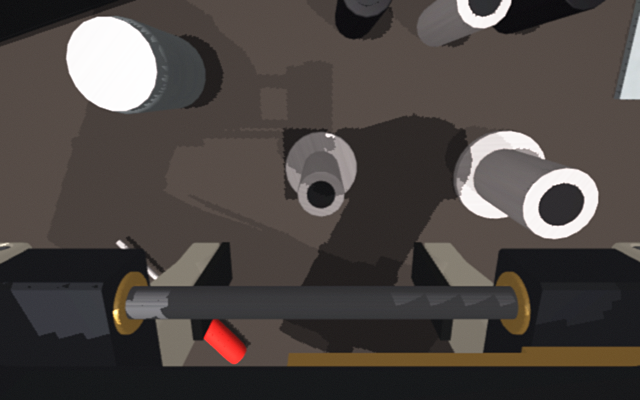

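The wrist picture shows the bush's top centre at (320,194), against a predicted (322,192.5), so the position holds to about 1 mm. I'll descend and grip.

Call:
{"method": "send_rows", "body": {
  "rows": [
    {"x":0.8,"y":-0.5,"z":15,"roll":0},
    {"x":0,"y":0,"z":25,"roll":0},
    {"x":0,"y":0,"z":25,"roll":0},
    {"x":0,"y":0,"z":25,"roll":0},
    {"x":0,"y":0,"z":25,"roll":0},
    {"x":0,"y":0,"z":22,"roll":0},
    {"x":0,"y":0,"z":15,"roll":0},
    {"x":0,"y":0,"z":10,"roll":0},
    {"x":0,"y":0,"z":3,"roll":0},
    {"x":0,"y":0,"z":0,"roll":0},
    {"x":0,"y":0,"z":0,"roll":0}
  ]
}}

```text
clock: 2.75
ee_pos: [520.5, 281.9, 240.5]
tool_rot: [[0.958, -0.287, 0.001], [-0.287, -0.958, 0.001], [0.001, -0.001, -1.0]]
wrist_force: [0.8, -0.3, -0.4]
width: 87.5
grasp_force: 0.0
```

Call:
{"method": "send_rows", "body": {
  "rows": [
    {"z":0},
    {"z":0},
    {"z":0},
    {"z":0},
    {"z":0},
    {"z":0},
    {"z":0},
    {"z":0},
    {"z":0},
    {"z":0},
    {"z":0},
    {"z":0}
  ],
  "gripper": 0,
  "grip_force": 40
}}

```text
validation failed for argument at $.ro...
```

Call:
{"method": "send_rows", "body": {
  "rows": [
    {"x":0,"y":0,"z":0,"roll":0},
    {"x":0,"y":0,"z":0,"roll":0},
    {"x":0,"y":0,"z":0,"roll":0},
    {"x":0,"y":0,"z":0,"roll":0},
    {"x":0,"y":0,"z":0,"roll":0},
    {"x":0,"y":0,"z":0,"roll":0},
    {"x":0,"y":0,"z":0,"roll":0},
    {"x":0,"y":0,"z":0,"roll":0},
    {"x":0,"y":0,"z":0,"roll":0},
    {"x":0,"y":0,"z":0,"roll":0}
  ],
  "gripper": 0,
  "grip_force": 40
}}

```text
clock: 3.75
ee_pos: [520.3, 281.5, 239.6]
tool_rot: [[0.958, -0.288, 0.0], [-0.288, -0.958, 0.0], [0.0, -0.0, -1.0]]
wrist_force: [0.4, 0.2, -0.9]
width: 37.8
grasp_force: 40.0
```

The grip is good: 37.8 mm opening at 40 N. Lifting 145 mm clears the fat bush.

Call:
{"method": "send_rows", "body": {
  "rows": [
    {"x":0,"y":0,"z":-5,"roll":0},
    {"x":0,"y":0,"z":-12,"roll":0},
    {"x":0,"y":0,"z":-20,"roll":0},
    {"x":0,"y":0,"z":-25,"roll":0},
    {"x":0,"y":0,"z":-25,"roll":0},
    {"x":0,"y":0,"z":-25,"roll":0},
    {"x":0,"y":0,"z":-18,"roll":0},
    {"x":0,"y":0,"z":-10,"roll":0},
    {"x":0,"y":0,"z":-5,"roll":0},
    {"x":0,"y":0,"z":0,"roll":0},
    {"x":0,"y":0,"z":0,"roll":0}
  ]
}}

```text
clock: 4.85
ee_pos: [520.0, 281.2, 383.6]
tool_rot: [[0.958, -0.288, -0.001], [-0.288, -0.958, -0.001], [-0.001, 0.001, -1.0]]
wrist_force: [-0.4, 0.4, -5.6]
width: 37.7
grasp_force: 40.0
```

Call:
{"method": "send_rows", "body": {
  "rows": [
    {"x":1,"y":7,"z":0,"roll":0},
    {"x":3,"y":14,"z":0,"roll":0},
    {"x":4,"y":20,"z":0,"roll":0},
    {"x":5,"y":25,"z":0,"roll":0},
    {"x":5,"y":27,"z":0,"roll":0},
    {"x":5,"y":27,"z":0,"roll":0},
    {"x":5,"y":27,"z":0,"roll":0},
    {"x":5,"y":27,"z":0,"roll":0},
    {"x":5,"y":27,"z":0,"roll":0},
    {"x":5,"y":27,"z":0,"roll":0},
    {"x":5,"y":27,"z":0,"roll":0},
    {"x":5,"y":27,"z":0,"roll":0},
    {"x":5,"y":27,"z":0,"roll":0},
    {"x":5,"y":25,"z":0,"roll":0},
    {"x":4,"y":20,"z":0,"roll":0},
    {"x":4,"y":15,"z":0,"roll":0},
    {"x":3,"y":9,"z":0,"roll":0},
    {"x":1,"y":4,"z":0,"roll":0},
    {"x":0,"y":0,"z":0,"roll":0},
    {"x":0,"y":0,"z":0,"roll":0}
  ]
}}

```text
clock: 6.85
ee_pos: [482.1, -105.8, 384.6]
tool_rot: [[0.958, -0.288, 0.0], [-0.288, -0.958, 0.0], [-0.0, -0.0, -1.0]]
wrist_force: [0.1, 0.6, -5.4]
width: 37.5
grasp_force: 40.0
```

Run:
```python
from h import *
import cv2
go(482.2,-105.8,239.6+8+5)
a=bot.grab_frame("scene")[:,:,::-1];c=bot.camera_model("wrist");b=bot.grab_frame("wrist")[:,:,::-1]
a=cv2.resize(a[100:310,110:390],(560,420),interpolation=cv2.INTER_CUBIC)
cv2.imwrite("pics/s2.png",a);cv2.imwrite("pics/w2.png",b)
d=np.array([.958,-.287]);l=np.array([.287,.958]);h=np.array([611.6,-144.5])
P=[[*(h+x*d+y*l),z] for x,y,z in((-45,27,40),(-45,-27,40),(19,0,40),(-140,80,8),(-140,-80,8))]
print(proj(c,P).round(1))
```

```text
t 6.85 p [ 482.1 -105.8  384.6] tool d [ 1.00e-01 -0.00e+00  1.32e+02] yaw -16.72 F [ 0.1  0.6 -5.4] w 37.51014733182166 39.99953269958496 q6 62.80232015118731
[[290.9  76.3]
 [354.   76.3]
 [322.5  -7.7]
 [243.8 176.1]
 [400.9 176.2]]
```

View pics/w2.png

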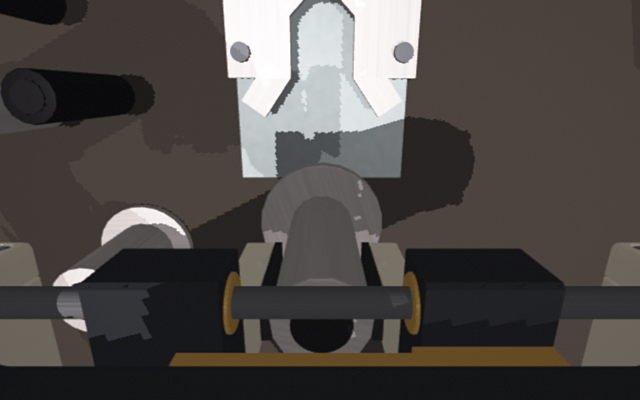

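View pics/s2.png

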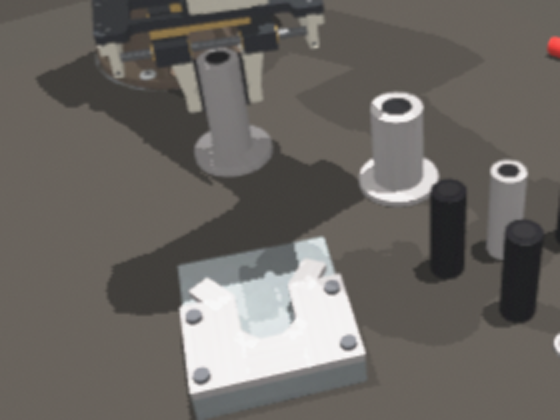

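In the wrist picture the slot edges are at columns 290 and 354, as predicted, and the plate front is at row 77. Lateral alignment is therefore within 1 mm. The scene crop shows the bush hanging upright. I'll lower it to 5 mm above the base, then slide it in.

Call:
{"method": "send_rows", "body": {
  "rows": [
    {"x":0,"y":0,"z":8,"roll":0},
    {"x":0,"y":0,"z":16,"roll":0},
    {"x":0,"y":0,"z":20,"roll":0},
    {"x":0,"y":0,"z":22,"roll":0},
    {"x":0,"y":0,"z":22,"roll":0},
    {"x":0,"y":0,"z":20,"roll":0},
    {"x":0,"y":0,"z":13,"roll":0},
    {"x":0,"y":0,"z":7,"roll":0},
    {"x":0,"y":0,"z":4,"roll":0},
    {"x":0,"y":0,"z":0,"roll":0},
    {"x":0,"y":0,"z":0,"roll":0}
  ]
}}

```text
clock: 8.05
ee_pos: [482.6, -105.9, 253.2]
tool_rot: [[0.958, -0.287, 0.001], [-0.287, -0.958, -0.0], [0.001, -0.0, -1.0]]
wrist_force: [-0.4, 0.7, -4.4]
width: 37.3
grasp_force: 40.0
```

Call:
{"method": "send_rows", "body": {
  "rows": [
    {"x":5,"y":0,"z":0,"roll":0},
    {"x":8,"y":0,"z":0,"roll":0},
    {"x":8,"y":0,"z":0,"roll":0},
    {"x":8,"y":0,"z":0,"roll":0},
    {"x":8,"y":0,"z":0,"roll":0},
    {"x":8,"y":0,"z":0,"roll":0},
    {"x":8,"y":0,"z":0,"roll":0},
    {"x":8,"y":0,"z":0,"roll":0},
    {"x":8,"y":0,"z":0,"roll":0},
    {"x":5,"y":0,"z":0,"roll":0},
    {"x":0,"y":0,"z":0,"roll":0}
  ]
}}

```text
clock: 9.15
ee_pos: [553.8, -127.5, 252.5]
tool_rot: [[0.958, -0.288, 0.0], [-0.288, -0.958, -0.0], [0.0, 0.0, -1.0]]
wrist_force: [-0.6, 0.6, -5.5]
width: 37.6
grasp_force: 40.0
```

Call:
{"method": "send_rows", "body": {
  "rows": [
    {"x":6,"y":0,"z":0,"roll":0},
    {"x":7,"y":0,"z":0,"roll":0},
    {"x":7,"y":0,"z":0,"roll":0},
    {"x":7,"y":0,"z":0,"roll":0},
    {"x":7,"y":0,"z":0,"roll":0},
    {"x":7,"y":0,"z":0,"roll":0},
    {"x":6,"y":0,"z":0,"roll":0},
    {"x":4,"y":0,"z":0,"roll":0},
    {"x":3,"y":0,"z":0,"roll":0},
    {"x":0,"y":0,"z":0,"roll":0}
  ]
}}

```text
clock: 10.15
ee_pos: [605.1, -142.9, 252.6]
tool_rot: [[0.958, -0.288, -0.0], [-0.288, -0.958, -0.0], [-0.0, 0.0, -1.0]]
wrist_force: [0.1, -0.5, -4.1]
width: 37.4
grasp_force: 40.0
```

Call:
{"method": "send_rows", "body": {
  "rows": [
    {"x":0,"y":0,"z":1,"roll":0},
    {"x":0,"y":0,"z":1,"roll":0},
    {"x":0,"y":0,"z":1,"roll":0},
    {"x":0,"y":0,"z":1,"roll":0},
    {"x":0,"y":0,"z":0,"roll":0},
    {"x":0,"y":0,"z":0,"roll":0}
  ]
}}

```text
clock: 10.75
ee_pos: [604.8, -142.8, 248.7]
tool_rot: [[0.958, -0.288, -0.0], [-0.288, -0.958, -0.0], [-0.0, 0.0, -1.0]]
wrist_force: [1.7, 0.1, -5.8]
width: 37.3
grasp_force: 40.0
```

Call:
{"method": "send_rows", "body": {
  "rows": [
    {"x":1.5,"y":0,"z":0.5,"roll":0},
    {"x":1.5,"y":0,"z":0,"roll":0},
    {"x":1,"y":0,"z":0,"roll":0},
    {"x":0,"y":0,"z":0,"roll":0},
    {"x":0,"y":0,"z":0,"roll":0}
  ],
  "grip_force": 25
}}

```text
clock: 11.25
ee_pos: [608.7, -144.0, 248.1]
tool_rot: [[0.958, -0.288, -0.0], [-0.288, -0.958, 0.0], [-0.0, 0.0, -1.0]]
wrist_force: [0.2, -0.3, -5.3]
width: 37.6
grasp_force: 25.0
```

Call:
{"method": "send_rows", "body": {
  "rows": [
    {"x":1,"y":0,"z":0,"roll":0},
    {"x":1,"y":0,"z":0,"roll":0},
    {"x":0,"y":0,"z":0,"roll":0},
    {"x":0,"y":0,"z":0,"roll":0}
  ]
}}

```text
clock: 11.65
ee_pos: [610.6, -144.6, 248.1]
tool_rot: [[0.958, -0.288, -0.0], [-0.288, -0.958, -0.0], [-0.0, 0.0, -1.0]]
wrist_force: [-0.1, -0.3, -5.8]
width: 37.7
grasp_force: 25.0
```

Call:
{"method": "send_rows", "body": {
  "rows": [
    {"x":0.7,"y":0,"z":0,"roll":0},
    {"x":0.7,"y":0,"z":0,"roll":0},
    {"x":0,"y":0,"z":0,"roll":0},
    {"x":0,"y":0,"z":0,"roll":0}
  ]
}}

```text
clock: 12.05
ee_pos: [611.9, -145.0, 248.1]
tool_rot: [[0.958, -0.288, -0.0], [-0.288, -0.958, 0.0], [-0.0, 0.0, -1.0]]
wrist_force: [0.2, 0.5, -4.9]
width: 37.7
grasp_force: 25.0
```

Call:
{"method": "send_rows", "body": {
  "rows": [
    {"x":0.7,"y":0,"z":0,"roll":0},
    {"x":0.7,"y":0,"z":0,"roll":0},
    {"x":0,"y":0,"z":0,"roll":0},
    {"x":0,"y":0,"z":0,"roll":0}
  ]
}}

```text
clock: 12.45
ee_pos: [612.8, -145.3, 247.9]
tool_rot: [[0.958, -0.288, -0.001], [-0.288, -0.958, 0.0], [-0.001, 0.0, -1.0]]
wrist_force: [-3.8, 2.0, -3.7]
width: 37.7
grasp_force: 25.0
```

Contact with the slot end is starting: the force is -4 N along the slot. I'll set the flange down on the base, then press a little more.

Call:
{"method": "send_rows", "body": {
  "rows": [
    {"x":0,"y":0,"z":0.4,"roll":0},
    {"x":0,"y":0,"z":0.4,"roll":0},
    {"x":0,"y":0,"z":0,"roll":0},
    {"x":0,"y":0,"z":0,"roll":0}
  ]
}}

```text
clock: 12.85
ee_pos: [612.8, -145.3, 247.8]
tool_rot: [[0.958, -0.288, -0.001], [-0.288, -0.958, 0.0], [-0.001, 0.0, -1.0]]
wrist_force: [-6.1, 3.0, 1.8]
width: 37.7
grasp_force: 25.0
```

On the base, with the force now upward. One final light press.

Call:
{"method": "send_rows", "body": {
  "rows": [
    {"x":0.7,"y":0,"z":0,"roll":0},
    {"x":0.7,"y":0,"z":0,"roll":0},
    {"x":0,"y":0,"z":0,"roll":0},
    {"x":0,"y":0,"z":0,"roll":0}
  ]
}}

```text
clock: 13.25
ee_pos: [613.3, -145.5, 247.9]
tool_rot: [[0.958, -0.288, -0.003], [-0.288, -0.958, 0.0], [-0.003, 0.0, -1.0]]
wrist_force: [-10.1, 4.9, 5.1]
width: 37.9
grasp_force: 25.0
```

Call:
{"method": "send_rows", "body": {
  "rows": [
    {"x":0,"y":0,"z":0,"roll":0},
    {"x":0,"y":0,"z":0,"roll":0},
    {"x":0,"y":0,"z":0,"roll":0},
    {"x":0,"y":0,"z":0,"roll":0},
    {"x":0,"y":0,"z":0,"roll":0},
    {"x":0,"y":0,"z":0,"roll":0}
  ],
  "gripper": 75
}}

```text
clock: 13.85
ee_pos: [614.7, -145.8, 247.4]
tool_rot: [[0.958, -0.288, 0.0], [-0.288, -0.958, -0.0], [0.0, -0.0, -1.0]]
wrist_force: [-0.1, 0.1, 0.4]
width: 65.6
grasp_force: 0.0
```

Call:
{"method": "send_rows", "body": {
  "rows": [
    {"x":0,"y":0,"z":-4,"roll":0},
    {"x":0,"y":0,"z":-10,"roll":0},
    {"x":0,"y":0,"z":-20,"roll":0},
    {"x":0,"y":0,"z":-25,"roll":0},
    {"x":0,"y":0,"z":-25,"roll":0},
    {"x":0,"y":0,"z":-25,"roll":0},
    {"x":0,"y":0,"z":-20,"roll":0},
    {"x":0,"y":0,"z":-10,"roll":0},
    {"x":-20,"y":0,"z":0,"roll":0},
    {"x":-20,"y":0,"z":0,"roll":0},
    {"x":-20,"y":0,"z":0,"roll":0},
    {"x":0,"y":0,"z":0,"roll":0},
    {"x":0,"y":0,"z":0,"roll":0}
  ]
}}

```text
clock: 15.15
ee_pos: [557.0, -128.4, 386.8]
tool_rot: [[0.958, -0.287, 0.001], [-0.287, -0.958, -0.0], [0.001, -0.0, -1.0]]
wrist_force: [1.1, -0.5, -0.2]
width: 65.6
grasp_force: 0.0
```

Run:
```python
from h import *
import cv2
go(611.6,-144.5,400)
c=bot.camera_model("wrist");b=bot.grab_frame("wrist")[:,:,::-1]
a=bot.grab_frame("side")[:,:,::-1];a0=bot.grab_frame("scene")[:,:,::-1]
f=lambda i,x,y:cv2.resize(i[y:y+75,x:x+100],(400,300),interpolation=cv2.INTER_CUBIC)
m=np.hstack([f(a,270,110),f(a0,195,200)])
m=np.vstack([m,cv2.resize(b[0:240,120:520],(500,300)) if 0 else np.hstack([b[0:300,120:520],np.zeros((300,400,3),np.uint8)])])
cv2.imwrite("pics/e.png",m)
for nm,cc in(("wrist",c),("side",C["side"]),("scene",C["scene"])):print(nm,proj(cc,[[612.5,-145,118],[612.5,-145,40]]).round(1))
```

```text
t 15.15 p [ 557.  -128.4  386.8] tool d [ 56.9  -0.3 -13.1] yaw -16.7 F [ 1.1 -0.5 -0.2] w 65.56094580363245 0.0 q6 66.68062087305792
wrist [[322.4 122.2]
 [322.3 115. ]]
side [[315.9 132.9]
 [316.2 160.5]]
scene [[238.9 231.8]
 [244.  261. ]]
```

View pics/e.png

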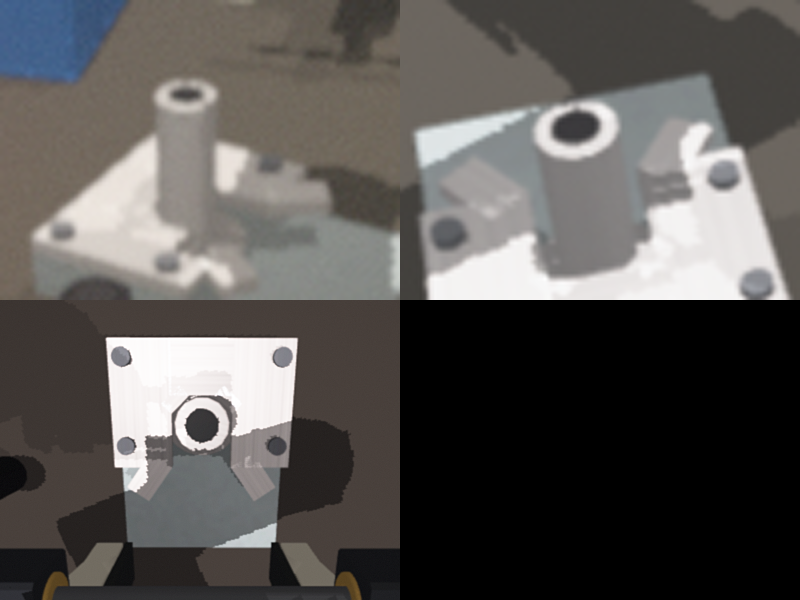

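The bush stands upright in the slot, with its top centre at wrist (322,125). I'll check how fully home it is by comparing it with the fixture's own edges in an enlarged wrist crop.

Run:
```python
from h import *
import cv2
c=bot.camera_model("wrist");b=bot.grab_frame("wrist")[:,:,::-1]
x0,y0=260,25;m=cv2.resize(b[y0:y0+150,x0:x0+130],(693,800)[:2] if 0 else (520,600),interpolation=cv2.INTER_CUBIC)
for v in range(30,175,10):cv2.putText(m,str(v),(0,int((v+.5-y0)*4)+4),0,.4,(0,0,255));
for u in range(270,390,10):cv2.putText(m,str(u),(int((u+.5-x0)*4)-10,596),0,.4,(0,0,255))
cv2.imwrite("pics/e2.png",m)
d=np.array([.958,-.287]);l=np.array([.287,.958]);h=np.array([611.6,-144.5])
for nm,x,y,z in(("rear",65,0,40),("front L",-45,70,40),("base front",-140,0,8),("slot end",19,0,40),("top centre",0,0,118),("top far",19,0,118),("top near",-19,0,118),("barrel foot near",-19,0,40),("top L",0,19,118),("near-edge dx1",-18,0,118)):
    print(nm,proj(c,[[*(h+x*d+y*l),z]]).round(1))
```

```text
rear [[321.9  37. ]]
front L [[246.2 166.6]]
base front [[321.9 246.7]]
slot end [[321.9  94.4]]
top centre [[322.  124.4]]
top far [[322.   95.4]]
top near [[322.  152.3]]
barrel foot near [[321.9 138.2]]
top L [[294.1 124.5]]
near-edge dx1 [[322.  150.8]]
```

View pics/e2.png

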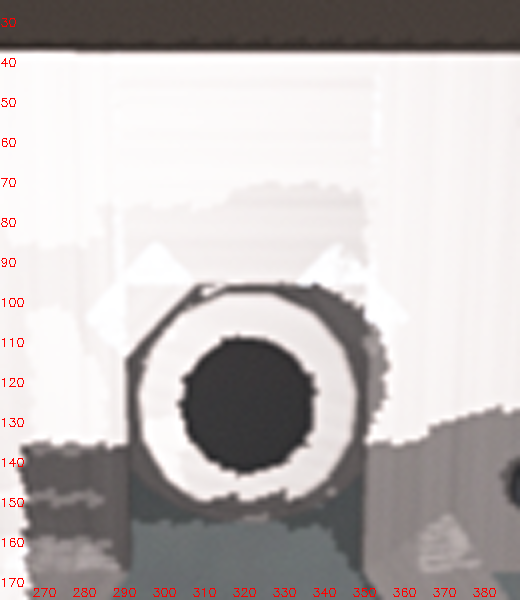

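The plate's rear edge is at row 37, as predicted. The slot end is at row 96 and the barrel top spans rows 97–150, centred at 124 against a predicted 124.4. The bush is home to within the measurement, which matches the contact force felt, and the arm is clear.

```bash
python3 -c "
from cell import bot
print(bot.hand_in())"
```

```text
the job is handed in; nothing more can be done
None
```

The slim flanged bush is standing upright on the fixture's base, flange under the slotted plate and barrel home against the slot end to within about 0.5 mm; the sleeve and fat bush were left alone, and the job is handed in at about 15 s with no verdict returned.

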